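Lock the pulley down and press its keyed shaft home

TASK

Swing the blue retaining arm shut over the red pulley until it meets its stop pin. Then take the gold-headed keyed shaft from the rack, push its plain nose into the pulley's hub, turn it until the key drops into the keyway, and keep pushing against the spring until the shaft's flange sits flush on the hub. Finish while still gripping the shaft and pressing it fully home (let go and the spring lifts it); leave the other shaft, rings, jar and tools where they are.

Things in the scene. Friction and masses are not known exactly. Their poses are not given: they have to be found in the camera images.
- retainer (a joint): angle of the blue retaining arm about its vertical pivot, rad: 0 = shut against the stop pin, grows as it opens, 1.3 at most; it starts open. Seen from above, shutting turns it counter-clockwise. A stiff hinge (about 0.12 N m): it stays where it is left.
- retainer_knob (a point): the upright black round knob at the free end of the retaining arm, diameter 22 mm, 40 mm tall; the point is on its axis 22 mm above the arm's upper face and 18 mm below the knob's top. The arm is a flat bar 20 mm wide and 8 mm thick; its upper face is 44 mm above the table. The knob's axis is 150 mm from the pivot.
- retainer_hinge (a point): a point on the vertical pivot axis of the retaining arm, at the same height as retainer_knob; the knob moves on a level circle of 150 mm radius about it.
- pulley: red pulley, diameter 84 mm, 22 mm thick, fixed on a dark steel fixture plate (12 mm thick, 150 x 210 mm); origin at the centre of its underside, z up, x to the keyway (yellow line on the disc). A bright hub of about 38 mm diameter rises 44 mm above the disc; it does not turn.
- hub_face (a point): centre of the hub's upper face (78 mm above the table), where the bore opens: 21.6 mm bore, one keyway 9.6 mm wide reaching 16 mm from the axis. z up, x from the axis to the keyway. 30 mm down the bore the shaft meets a brass spring ejector; pushing it 10 mm further, until the flange is on the hub, takes 4 N rising to 12 N.
- shaft: keyed steel shaft (about 0.2 kg), upright in the blue rack; origin at the centre of its lower end, z up along it, x from the axis to the key. 20 mm diameter, lowest 4 mm chamfered. The black key, 8 mm wide and reaching 15 mm from the axis, runs from 12 to 40 mm above the lower end (the lowest 12 mm are a plain nose); flange 40 mm in diameter from 40 to 46 mm; square head above.
- shaft_grip (a point): centre of the keyed shaft's gold square head (24 x 24 mm, from 46 to 92 mm above the lower end, flats square to x and y), 69 mm above its lower end; axes as the shaft's. Room for fingers on all four sides. A white line on the head's top and a yellow one on the flange mark the key's side.
- shaft_seat (a point): centre of the underside of the keyed shaft's flange, 40 mm above its lower end; it meets hub_face when the shaft is home. Axes as the shaft's. In the rack (50 mm high, 70 x 180 mm) the flange rests on the rack's top with the shaft hanging in a 33 mm square hole.
- plain_shaft: the shaft to leave alone: like the keyed one but black-headed and without key, in the other hole of the rack, 100 mm away. Origin at its lower end.
- ring_red: bystander: red ring 90 mm across, 20 mm high, origin under its centre
- ring_gold: bystander: gold ring 90 mm across, 20 mm high, origin under its centre
- ring_black: bystander: black ring 90 mm across, 20 mm high, origin under its centre
- jar: bystander: white jar with red cap, 56 mm across, 65 mm high, origin under its centre
- screwdriver: bystander: orange screwdriver lying on the table
- wrench: bystander: steel wrench lying on the table
There are look-alikes about, which are no part of the job. What is shaped like the shaft but green or turquoise is not meant.

How it is judged:
By the outcome, as a careful person would: the job done as asked, in the order asked, and still so for the second after the job is handed in, while the arm keeps its last pose, push and grip.
It also fails if it takes over 54 s, if anything falls off the work surface, if the arm or the gripper's body presses on something with over 40 N, if the wrist force passes 120 N, or if a joint passes its speed limit or range.

ROBOT

A 6-joint arm with a two-finger parallel gripper is mounted at the origin on the work surface. World frame = base frame: x ahead of the robot, y to its left, z up, the work surface at z = 0. Lengths are in m, angles in rad, forces in N, time in s.
With the tool pointing down it reaches from about 0.35 to 0.775 m from the base axis. Payload 5.5 kg.
Tool frame: the origin (TCP) lies between the finger pads; the fingertips stand 11 mm ahead of it and the grasp point (between the pads) lies 8 mm behind it (tips_ahead is the distance from the TCP to the fingertips, in m); z points along the fingers, y is the line along which they close (so a half turn about z gives the same grasp; the last joint's range is limited). The gripper opens to 85 mm and grips with 20 to 120 N. Pads are 22 mm wide; open, the fingers measure 114 mm over their backs; the gripper's body (76 mm by 85 mm) begins 54 mm behind the grasp point. The pads swing forward as they close: fully open they stand 13 mm farther back than shut.
Start: joints at [1.057, 0.313, 0.046, 1.304, 0, 1.431], TCP at [0.21, 0.535, 0.242] pointing down, gripper open.
Joint ranges: [-2.76, 2.76], [-0.86, 1.69], [-1.03, 1.26], [-2.2, 2.34], [-1.47, 1.5], [-3.14, 3.14]. Speed limits (rad/s): [2.57, 2.57, 3.14, 3.14, 3.14, 3.14].

INTERFACE

Orientations are given as a unit quaternion [w, x, y, z].
In Python, from workcell import * gives the robot as it stands. The module is installed in compiled form; this text tells all that it offers.
- The arm moves only by the tool jog_arm, never from a script. Its argument "moves" is a list of rows, each an object with "fingers": the closure, from 0 (fully open) to 1 (shut); "slide": the shift along the tool's x, y, z in mm, a list of three; "angular": the turn, a rotation vector about the tool's x, y, z in degrees, a list of three. A call has 1 to 10 rows; each row is the pose to reach, as a shift and turn from the pose commanded when the call began, along the tool's axes at that moment; what a row does not reach only later rows make up. A row lasts 1/12 s, in which the tool goes at most 41.7 mm and 7.16 degrees, less where a joint would pass 70% of its speed; a pose out of reach is approached as far as the arm can. A call with a gripper value outside its range is refused whole. The fingers move at their own pace and stop on an object; "squeeze" is the grip in N (left out, the last holds). Time passes only in rows, so rows that repeat a pose let the fingers close. It gives the time, the measured TCP pose, the force, the opening and the grip force at its end, in the units of the state.
- get_state(): the state, without advancing time (a new reading comes with each control period).
- read_camera(name): name is "scene" or "top" or "wrist"; returns a dict with "color" (400x640x3 uint8, red, green, blue), "fovy" (degrees; the focal length in pixels is half the picture's height over the tangent of half this angle, whatever the lens; pixels are square), "cx", "cy" (the principal point, pixels), "world_from_camera" (4x4, takes a point from camera to world coordinates); the wrist camera has in their place "tool_from_camera" (4x4, takes a point from camera to tool coordinates, whose origin is the TCP and whose axes are the flange's). Camera axes: x right, y down, z forward; pixel columns grow to the right and rows downward; lengths in m; the calibration is good to about 2 mm. A picture is of the moment at which its call begins: read the wrist's pose just before it. There is no depth.
- hand_in(): hands the job in; it is judged then, once.
Trained networks look in a picture, given as the dict that the camera call returned (one of the last four; its "shot" number tells which), for a name from the list of things; names that differ only in an ending like _2 or _b are one class to them, and where a whole thing is asked for, a point or a joint stands for the part that bears it (a point fixed in the world has none). Each returns a list of dicts, best first, with "p" (0 to 1); they miss things now and then, are a little off and sometimes report something else, mostly with a low value. They report only what shows in the picture. A call takes as long as a camera call. They do not tell look-alikes from the thing itself.
- look_for(target, picture): "point" ([column, row] in pixels, amid what is visible of it).
- tip_of(target, picture): "point" ([column, row] in pixels: a listed point, or the origin of a listed thing).
The state is a dict: "clock": time; "joint_pos": joint angles; "qvel": joint speeds; "tau": joint torques, N m; "tcp_pos": TCP position; "orientation": TCP orientation; "wrist_force": force on the tool from outside, world axes, zero at the start; "ft_torque": the same for the moment, N m; "finger_gap": finger opening in m; "grip_force": force on a finger pad.
Only numpy, scipy, OpenCV 4.12 (cv2) and the standard library are available. Lean on these libraries where they do the work, as an engineer would, in place of code of your own. Each camera call takes 0.05 s, during which the arm holds its last target. There are 200 camera calls.

## Working session

There is one attempt and no reset: what is moved stays moved. The work goes in short steps, Python scripts to look and compute and a tool call to move; the robot and the scene stay as the last step left them, time stands still between calls to the robot, and variables do not carry over. Pictures are saved under pics/ and viewed, at most 10 in all, crops included, and the job is handed in when it is done.

Besides the shell and the picture viewer there is one more tool, called after "Emit:" as name(argument=value, ...) on one line, values as JSON. jog_arm: Moves the arm, as the interface text tells. Its arguments: {"type":"object","properties":{"moves":{"type":"array","items":{"type":"object","properties":{"fingers":{"type":"number"},"slide":{"type":"array","items":{"type":"number"}},"angular":{"type":"array","items":{"type":"number"}}}}},"squeeze":{"type":"number"}},"required":["moves"]}

```bash
mkdir -p pics; cat > h.py <<'E'
from workcell import *
import numpy as np, cv2
from scipy.spatial.transform import Rotation as R
def Rt():
    s=get_state(); q=s["orientation"]; T=np.eye(4)
    T[:3,:3]=R.from_quat([q[1],q[2],q[3],q[0]]).as_matrix(); T[:3,3]=s["tcp_pos"]; return T
def shot(n):
    T=Rt(); p=read_camera(n)
    p["W"]=T@np.array(p["tool_from_camera"]) if n=="wrist" else np.array(p["world_from_camera"])
    return p
def ray(p,uv):
    f=p["color"].shape[0]/2/np.tan(np.radians(p["fovy"])/2)
    d=p["W"][:3,:3]@np.array([(uv[0]-p["cx"])/f,(uv[1]-p["cy"])/f,1]); return p["W"][:3,3],d
def atz(p,uv,z):
    o,d=ray(p,uv); return o+d*(z-o[2])/d[2]
def proj(p,X):
    f=p["color"].shape[0]/2/np.tan(np.radians(p["fovy"])/2)
    c=np.linalg.inv(p["W"])@np.append(X,1); return np.array([p["cx"]+f*c[0]/c[2],p["cy"]+f*c[1]/c[2]])
def save(p,name,box=None,k=1):
    im=p["color"]
    if box: im=im[box[1]:box[3],box[0]:box[2]]
    cv2.imwrite("pics/"+name,cv2.resize(im[:,:,::-1],None,fx=k,fy=k,interpolation=cv2.INTER_CUBIC))
E
python3 - <<'E'
from h import *
Z=dict(retainer_knob=.066,retainer_hinge=.066,hub_face=.078,shaft_grip=.079,shaft_seat=.05,plain_shaft=.01,pulley=.012)
for n in ("top","scene"):
    p=shot(n); save(p,n+".png")
    print(n,p["W"][:3,3].round(3),p["W"][:3,2].round(2))
    for k,z in Z.items():
        for d in tip_of(k,p)[:4]: print(k,round(d["p"],2),np.round(d["point"],1),atz(p,d["point"],z).round(3)[:2])
E
```

```text
top [0.329 0.057 1.178] [ 0.19 -0.03 -0.98]
retainer_knob 0.66 [369.9 172.2] [ 0.634 -0.108]
retainer_knob 0.43 [221.8 159.8] [0.676 0.318]
retainer_hinge 0.89 [413.8 202.5] [ 0.543 -0.23 ]
hub_face 0.88 [389.3 217.5] [ 0.499 -0.156]
hub_face 0.62 [236.5 224. ] [0.487 0.269]
hub_face 0.54 [270.4 220.3] [0.496 0.176]
shaft_grip 0.66 [232.  223.4] [0.489 0.281]
shaft_grip 0.61 [238.5 257.4] [0.395 0.261]
shaft_grip 0.59 [243.7 186.5] [0.593 0.251]
shaft_grip 0.56 [201.6 242.1] [0.438 0.363]
shaft_seat 0.62 [241.1 190.6] [0.588 0.264]
shaft_seat 0.56 [201.7 247. ] [0.427 0.37 ]
shaft_seat 0.49 [238. 223.] [0.494 0.27 ]
shaft_seat 0.47 [239.8 256.5] [0.399 0.263]
plain_shaft 0.51 [270.1 218.3] [0.512 0.184]
plain_shaft 0.5 [234.7 222.9] [0.5   0.288]
pulley 0.72 [387.2 221.2] [ 0.498 -0.162]
pulley 0.64 [273.7 222.7] [0.499 0.173]
pulley 0.22 [442.1 212.8] [ 0.521 -0.327]
scene [0.902 0.523 0.878] [-0.36 -0.47 -0.81]
retainer_knob 0.86 [262.5 177.4] [ 0.614 -0.1  ]
retainer_hinge 0.94 [258.6 137.7] [ 0.546 -0.226]
hub_face 0.84 [288.7 138.4] [ 0.488 -0.163]
shaft_grip 0.91 [425.6 228.6] [0.405 0.268]
shaft_grip 0.84 [398.1 250.9] [0.496 0.272]
shaft_grip 0.81 [365.2 275. ] [0.592 0.271]
shaft_grip 0.73 [400.3 257.1] [0.503 0.286]
shaft_seat 0.89 [447.6 276.6] [0.44  0.376]
shaft_seat 0.86 [399.8 261.7] [0.498 0.285]
shaft_seat 0.75 [362.7 281.1] [0.595 0.27 ]
shaft_seat 0.73 [422.9 236. ] [0.407 0.27 ]
plain_shaft 0.86 [365.  241.4] [0.506 0.182]
plain_shaft 0.71 [260.3 139. ] [ 0.52 -0.27]
pulley 0.92 [291.  158.3] [ 0.493 -0.151]
```

```bash
python3 -c "
from h import *
s=get_state();print(s);print(Rt().round(3))"
```

```text
{'clock': 0.8, 'joint_pos': array([ 1.05737077e+00,  3.13183940e-01,  4.61208245e-02,  1.30359160e+00,
       -1.93365810e-05,  1.43115852e+00]), 'qvel': array([-0.00106029,  0.0023273 , -0.00021152, -0.0004207 , -0.00062516,
        0.00121896]), 'tau': array([-1.18314831e-03, -4.80386567e+01,  2.98796064e+01, -1.98531516e-04,
       -2.82170467e-04, -8.51551533e-06]), 'tcp_pos': array([0.21001835, 0.53532931, 0.24234086]), 'orientation': array([3.18691376e-05, 1.85807760e-01, 9.82586114e-01, 6.39634140e-05]), 'wrist_force': array([0.73027184, 0.09724249, 0.2464411 ]), 'ft_torque': array([-0.01079204, -0.01323476,  0.0347074 ]), 'grip_force': 0.0, 'finger_gap': 0.08550020846744373}
[[-0.931  0.365  0.     0.21 ]
 [ 0.365  0.931  0.     0.535]
 [-0.     0.    -1.     0.242]
 [ 0.     0.     0.     1.   ]]
```

View pics/top.png

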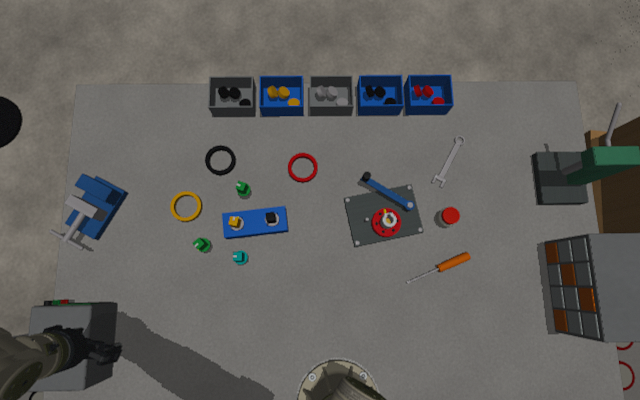

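View pics/scene.png

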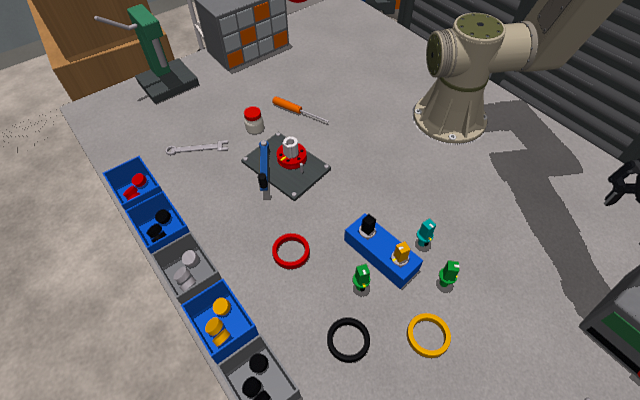

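Candidates for the gold-headed shaft in the top picture are the gold head in the rack (235,222), the black head in the rack (271,217), turquoise (240,257), green (243,187) and green (202,243). By the description it is (235,222). The blue arm runs from its pivot (411,206) to the knob (366,176). The pulley hub is at (389,217). Next is one close crop.

```bash
python3 - <<'E'
from h import *
p=shot("scene"); im=p["color"]
a=cv2.resize(im[120:210,230:340],(440,360),interpolation=2); b=cv2.resize(im[205:295,340:430],(360,360),interpolation=2)
cv2.imwrite("pics/crop.png",np.hstack([a,b])[:,:,::-1])
t=shot("top")
def tri(*r):
    A=0;b=0
    for o,d in r:
        d=d/np.linalg.norm(d);M=np.eye(3)-np.outer(d,d);A=A+M;b=b+M@o
    return np.linalg.solve(A,b)
for k,u,v in (("knob",(369.9,172.2),(262.5,177.4)),("hinge",(413.8,202.5),(258.6,137.7)),("hub",(389.3,217.5),(288.7,138.4)),("grip",(235,223.5),(400.3,254))):
    print(k,tri(ray(t,u),ray(p,v)).round(3))
w=shot("wrist");print(w["fovy"],np.array(w["tool_from_camera"]).round(3))
E
```

```text
knob [ 0.624 -0.1    0.077]
hinge [ 0.544 -0.231  0.061]
hub [ 0.496 -0.152  0.092]
grip [0.49  0.276 0.064]
61.17814775065904 [[ 0.    -0.956 -0.294  0.075]
 [ 1.     0.    -0.001 -0.001]
 [ 0.001 -0.294  0.956 -0.132]
 [ 0.     0.     0.     1.   ]]
```

View pics/crop.png

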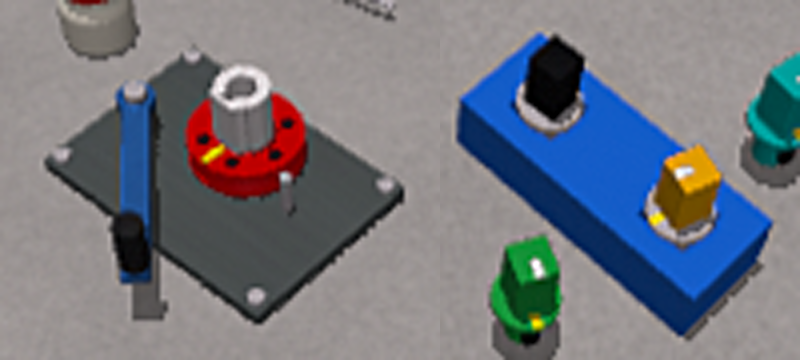

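The crop shows the gold head at (690,190) upright in the rack, its white line and yellow mark pointing left-down. On the plate the blue arm has its knob at (130,240), the stop pin is at (287,190), and the yellow keyway line is at (212,155). Moving above the knob now.

Emit:
jog_arm(moves=[{"slide": [-300, -234, 16], "angular": [0, 0, 50]}, {"slide": [-300, -234, 16], "angular": [0, 0, 50]}, {"slide": [-300, -234, 16], "angular": [0, 0, 50]}, {"slide": [-300, -234, 16], "angular": [0, 0, 50]}, {"slide": [-300, -234, 16], "angular": [0, 0, 50]}, {"slide": [-300, -234, 16], "angular": [0, 0, 50]}, {"slide": [-300, -234, 16], "angular": [0, 0, 50]}, {"slide": [-300, -234, 16], "angular": [0, 0, 50]}, {"slide": [-300, -234, 16], "angular": [0, 0, 50]}, {"slide": [-300, -234, 16], "angular": [0, 0, 50]}])

```text
schema error: expected keys fingers, slide, angular
```

Emit:
jog_arm(moves=[{"slide": [-373, 80, 16], "angular": [0, 0, 50]}, {"slide": [-373, 80, 16], "angular": [0, 0, 50]}, {"slide": [-373, 80, 16], "angular": [0, 0, 50]}, {"slide": [-373, 80, 16], "angular": [0, 0, 50]}, {"slide": [-373, 80, 16], "angular": [0, 0, 50]}, {"slide": [-373, 80, 16], "angular": [0, 0, 50]}, {"slide": [-373, 80, 16], "angular": [0, 0, 50]}, {"slide": [-373, 80, 16], "angular": [0, 0, 50]}, {"slide": [-373, 80, 16], "angular": [0, 0, 50]}, {"slide": [-373, 80, 16], "angular": [0, 0, 50]}])

```text
schema error: expected keys fingers, slide, angular
```

```bash
python3 - <<'E'
from h import *
p=shot("wrist"); save(p,"w1.png"); T=Rt(); print(T.round(3))
for k,z in dict(retainer_knob=.066,retainer_hinge=.066,hub_face=.078,pulley=.012).items():
    for d in tip_of(k,p)[:2]: print(k,round(d["p"],2),np.round(d["point"],1),atz(p,d["point"],z).round(4)[:2])
E
```

```text
[[-0.931  0.365  0.     0.21 ]
 [ 0.365  0.931  0.     0.535]
 [-0.     0.    -1.     0.242]
 [ 0.     0.     0.     1.   ]]
```

View pics/w1.png

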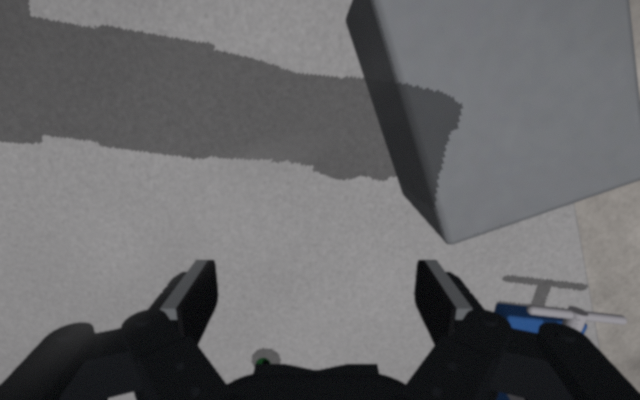

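The picture is still the start view (fingers at rows 260-330), because the move was refused for lack of "fingers". I'm repeating it with that key.

Emit:
jog_arm(moves=[{"fingers": 0, "slide": [-300, -234, 16], "angular": [0, 0, 50]}, {"fingers": 0, "slide": [-300, -234, 16], "angular": [0, 0, 50]}, {"fingers": 0, "slide": [-300, -234, 16], "angular": [0, 0, 50]}, {"fingers": 0, "slide": [-300, -234, 16], "angular": [0, 0, 50]}, {"fingers": 0, "slide": [-300, -234, 16], "angular": [0, 0, 50]}, {"fingers": 0, "slide": [-300, -234, 16], "angular": [0, 0, 50]}, {"fingers": 0, "slide": [-300, -234, 16], "angular": [0, 0, 50]}, {"fingers": 0, "slide": [-300, -234, 16], "angular": [0, 0, 50]}, {"fingers": 0, "slide": [-300, -234, 16], "angular": [0, 0, 50]}, {"fingers": 0, "slide": [-300, -234, 16], "angular": [0, 0, 50]}])

```text
clock: 2.03
tcp_pos: [0.4067, 0.2033, 0.2263]
orientation: [0.001, 0.586, 0.81, -0.0]
wrist_force: [-0.1, 0.3, 0.2]
finger_gap: 0.0857
grip_force: 0.0
```

Emit:
jog_arm(moves=[{"fingers": 0, "slide": [-373, 80, 16], "angular": [0, 0, 50]}, {"fingers": 0, "slide": [-373, 80, 16], "angular": [0, 0, 50]}, {"fingers": 0, "slide": [-373, 80, 16], "angular": [0, 0, 50]}, {"fingers": 0, "slide": [-373, 80, 16], "angular": [0, 0, 50]}, {"fingers": 0, "slide": [-373, 80, 16], "angular": [0, 0, 50]}, {"fingers": 0, "slide": [-373, 80, 16], "angular": [0, 0, 50]}, {"fingers": 0, "slide": [-373, 80, 16], "angular": [0, 0, 50]}, {"fingers": 0, "slide": [-373, 80, 16], "angular": [0, 0, 50]}, {"fingers": 0, "slide": [-373, 80, 16], "angular": [0, 0, 50]}, {"fingers": 0, "slide": [-373, 80, 16], "angular": [0, 0, 50]}])

```text
clock: 2.87
tcp_pos: [0.6014, -0.1257, 0.209]
orientation: [0.001, 0.873, 0.487, 0.0]
wrist_force: [-0.4, -0.1, 0.5]
finger_gap: 0.0855
grip_force: 0.0
```

```bash
cat >> h.py <<'E'
def report(p,ks):
    Z=dict(retainer_knob=.066,retainer_hinge=.066,hub_face=.078,pulley=.012,shaft_grip=.079,shaft_seat=.05)
    for k in ks:
        for d in tip_of(k,p)[:2]: print(k,round(d["p"],2),np.round(d["point"],1),atz(p,d["point"],Z[k]).round(4)[:2])
E
python3 - <<'E'
from h import *
p=shot("wrist"); save(p,"w2.png"); print(Rt().round(3))
report(p,("retainer_knob","retainer_hinge","hub_face","pulley"))
E
```

```text
[[ 0.525  0.851  0.     0.6  ]
 [ 0.851 -0.525 -0.001 -0.124]
 [-0.     0.001 -1.     0.209]
 [ 0.     0.     0.     1.   ]]
retainer_knob 0.59 [312.1 144.5] [ 0.6185 -0.0935]
retainer_hinge 0.95 [309.2 307.1] [ 0.5356 -0.2217]
hub_face 0.87 [224.6 285.9] [ 0.4883 -0.157 ]
pulley 0.68 [239.3 250.2] [ 0.489  -0.1541]
```

View pics/w2.png

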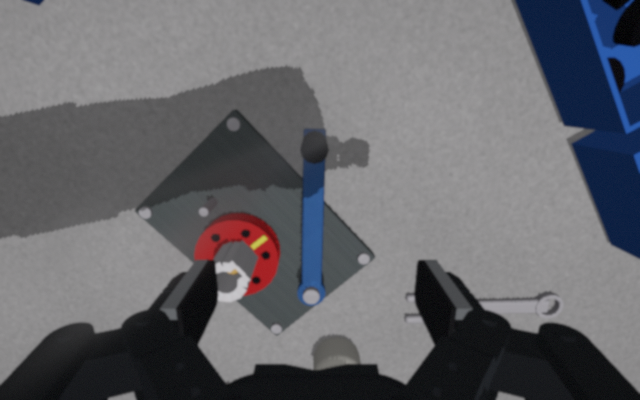

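The picture shows the knob top at (315,149), the pivot at (311,296), the hub at (232,280), the yellow keyway line at (259,242) and the stop pin at (204,211). Knob to hinge comes out at 0.15 m, as it should. I'll descend and grip the knob.

Emit:
jog_arm(squeeze=40, moves=[{"fingers": 0, "slide": [35, 0, 50], "angular": [0, 0, 0]}, {"fingers": 0, "slide": [35, 0, 90], "angular": [0, 0, 0]}, {"fingers": 0.3, "slide": [35, 0, 120], "angular": [0, 0, 0]}, {"fingers": 0.3, "slide": [35, 0, 145], "angular": [0, 0, 0]}, {"fingers": 0.4, "slide": [35, 0, 145], "angular": [0, 0, 0]}, {"fingers": 1, "slide": [35, 0, 145], "angular": [0, 0, 0]}, {"fingers": 1, "slide": [35, 0, 145], "angular": [0, 0, 0]}, {"fingers": 1, "slide": [35, 0, 145], "angular": [0, 0, 0]}, {"fingers": 1, "slide": [35, 0, 145], "angular": [0, 0, 0]}, {"fingers": 1, "slide": [35, 0, 145], "angular": [0, 0, 0]}])

```text
clock: 3.95
tcp_pos: [0.6189, -0.0902, 0.0685]
orientation: [0.001, 0.872, 0.489, 0.002]
wrist_force: [0.6, 2.8, 7.3]
finger_gap: 0.0204
grip_force: 40.1
```

```bash
python3 - <<'E'
from h import *
p=shot("wrist"); print(Rt().round(4)); s=get_state(); print(s["finger_gap"],s["grip_force"],s["wrist_force"])
report(p,("retainer_knob","retainer_hinge","hub_face","pulley"))
t=shot("top"); print("key",[atz(shot("scene"),(230+212/4,120+155/4),.034)])
s2=shot("scene"); print("pin",atz(s2,(301.5,164),.05))
E
```

```text
[[ 5.211e-01  8.535e-01  5.600e-03  6.189e-01]
 [ 8.535e-01 -5.211e-01 -1.000e-04 -9.020e-02]
 [ 2.800e-03  4.900e-03 -1.000e+00  6.850e-02]
 [ 0.000e+00  0.000e+00  0.000e+00  1.000e+00]]
0.020694492232254086 40.189592242240906 [-0.30865159  2.68791782  7.23716776]
retainer_knob 0.96 [317.8 279.9] [ 0.6174 -0.0948]
pulley 0.6 [204.2 389.3] [ 0.4888 -0.1542]
key [array([ 0.52216674, -0.14562901,  0.034     ])]
pin [ 0.50089122 -0.08702726  0.05      ]
```

The knob is gripped with a 20 mm gap. Swinging along the arc, an estimated 41° to the stop.

Emit:
jog_arm(moves=[{"fingers": 1, "slide": [-0.6, -13, -2], "angular": [0, 0, -5]}, {"fingers": 1, "slide": [-2.3, -26, -3], "angular": [0, 0, -10]}, {"fingers": 1, "slide": [-5, -39, -3], "angular": [0, 0, -15]}, {"fingers": 1, "slide": [-9, -51, -3], "angular": [0, 0, -20]}, {"fingers": 1, "slide": [-14, -63, -3], "angular": [0, 0, -25]}, {"fingers": 1, "slide": [-20, -75, -3], "angular": [0, 0, -30]}, {"fingers": 1, "slide": [-27, -86, -3], "angular": [0, 0, -35]}, {"fingers": 1, "slide": [-27, -86, -3], "angular": [0, 0, -35]}])

```text
clock: 5.02
tcp_pos: [0.5272, -0.0674, 0.0686]
orientation: [-0.001, 0.684, 0.73, 0.0]
wrist_force: [0.4, 4.5, -7.2]
finger_gap: 0.0203
grip_force: 40.9
```

```bash
python3 - <<'E'
from h import *
p=shot("wrist"); save(p,"w3.png"); print(Rt().round(4)); s=get_state(); print(s["finger_gap"],s["grip_force"],s["wrist_force"])
report(p,("retainer_knob","retainer_hinge","hub_face","pulley"))
E
```

```text
[[-6.130e-02  9.981e-01 -2.000e-04  5.284e-01]
 [ 9.981e-01  6.130e-02  2.600e-03 -6.730e-02]
 [ 2.600e-03 -1.000e-04 -1.000e+00  6.860e-02]
 [ 0.000e+00  0.000e+00  0.000e+00  1.000e+00]]
0.020712841635634745 41.13303780555725 [ 0.50341692  6.30125713 -4.95167432]
retainer_knob 0.8 [315.  277.7] [ 0.5267 -0.0711]
```

View pics/w3.png

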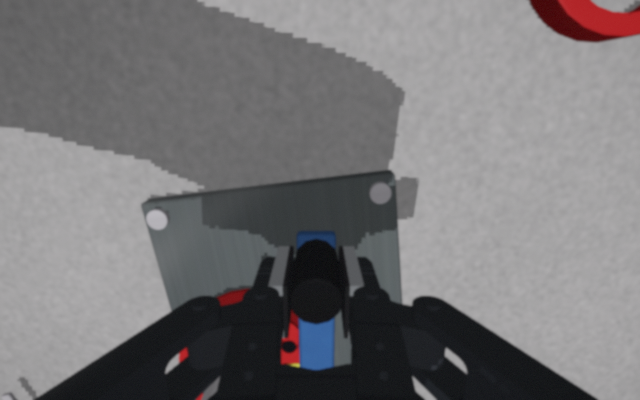

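The knob is held between the pads at (316,275), and the blue arm now lies beside the disc. I'll take small steps to the stop, watching the force along the tangent.

Emit:
jog_arm(moves=[{"fingers": 1, "slide": [-0.2, -5, 0], "angular": [0, 0, -2]}, {"fingers": 1, "slide": [-0.3, -9, 0], "angular": [0, 0, -3.5]}, {"fingers": 1, "slide": [-0.3, -9, 0], "angular": [0, 0, -3.5]}])

```text
clock: 5.52
tcp_pos: [0.5201, -0.0681, 0.0686]
orientation: [-0.001, 0.663, 0.749, 0.001]
wrist_force: [-1.1, 7.3, -2.3]
finger_gap: 0.0209
grip_force: 41.4
```

Emit:
jog_arm(moves=[{"fingers": 1, "slide": [-0.2, -3, 0], "angular": [0, 0, -1]}, {"fingers": 1, "slide": [-0.2, -5, 0], "angular": [0, 0, -2]}, {"fingers": 1, "slide": [-0.2, -5, 0], "angular": [0, 0, -2]}])

```text
clock: 5.77
tcp_pos: [0.5153, -0.0687, 0.0686]
orientation: [-0.001, 0.65, 0.76, 0.001]
wrist_force: [-1.3, 6.5, -0.9]
finger_gap: 0.0207
grip_force: 41.5
```

Emit:
jog_arm(moves=[{"fingers": 1, "slide": [-0.2, -3, 0], "angular": [0, 0, -1]}, {"fingers": 1, "slide": [-0.4, -6, 0], "angular": [0, 0, -2]}, {"fingers": 1, "slide": [-0.4, -6, 0], "angular": [0, 0, -2]}])

```text
clock: 6.02
tcp_pos: [0.5093, -0.0697, 0.0686]
orientation: [-0.001, 0.636, 0.772, 0.001]
wrist_force: [-1.0, 8.1, -0.4]
finger_gap: 0.0208
grip_force: 41.5
```

Emit:
jog_arm(moves=[{"fingers": 1, "slide": [-0.2, -3, 0], "angular": [0, 0, -1]}, {"fingers": 1, "slide": [-0.4, -6, 0], "angular": [0, 0, -2]}, {"fingers": 1, "slide": [-0.4, -6, 0], "angular": [0, 0, -2]}])

```text
clock: 6.27
tcp_pos: [0.5087, -0.0702, 0.0688]
orientation: [0.001, 0.622, 0.783, 0.006]
wrist_force: [13.3, 14.8, -12.6]
finger_gap: 0.0207
grip_force: 41.0
```

Contact: the tangential force rose to 13 N while the arm stopped advancing. I'll release, lift and check.

Emit:
jog_arm(moves=[{"fingers": 0.55, "slide": [0, 0, 0], "angular": [0, 0, 0]}, {"fingers": 0.55, "slide": [0, 0, 0], "angular": [0, 0, 0]}, {"fingers": 0.55, "slide": [0, 0, -5], "angular": [0, 0, 0]}, {"fingers": 0.5, "slide": [0, 0, -30], "angular": [0, 0, 0]}, {"fingers": 0.2, "slide": [0, 0, -70], "angular": [0, 0, 0]}, {"fingers": 0, "slide": [0, 0, -110], "angular": [0, 0, 0]}, {"fingers": 0, "slide": [0, 0, -140], "angular": [0, 0, 0]}, {"fingers": 0, "slide": [0, 0, -140], "angular": [0, 0, 0]}])

```text
clock: 6.93
tcp_pos: [0.5074, -0.0748, 0.2162]
orientation: [0.006, 0.623, 0.782, 0.002]
wrist_force: [0.8, 0.5, 0.6]
finger_gap: 0.085
grip_force: 0.0
```

```bash
python3 - <<'E'
from h import *
p=shot("wrist"); save(p,"w4.png",(120,80,520,380),2); print(Rt().round(4)); s=get_state(); print(s["finger_gap"],s["wrist_force"],s["clock"])
report(p,("retainer_knob","retainer_hinge","hub_face","pulley"))
E
```

```text
[[-0.2245  0.9744  0.0086  0.5064]
 [ 0.9745  0.2245 -0.0033 -0.0744]
 [-0.0051  0.0076 -1.      0.2131]
 [ 0.      0.      0.      1.    ]]
0.08498367311339647 [ 1.22873032  0.23072021 -0.83124824] 6.9833
retainer_knob 0.58 [317.4 186.1] [ 0.5101 -0.0754]
retainer_hinge 0.69 [310.4 331.8] [ 0.5372 -0.2231]
hub_face 0.81 [278.  268.7] [ 0.4921 -0.1543]
```

View pics/w4.png

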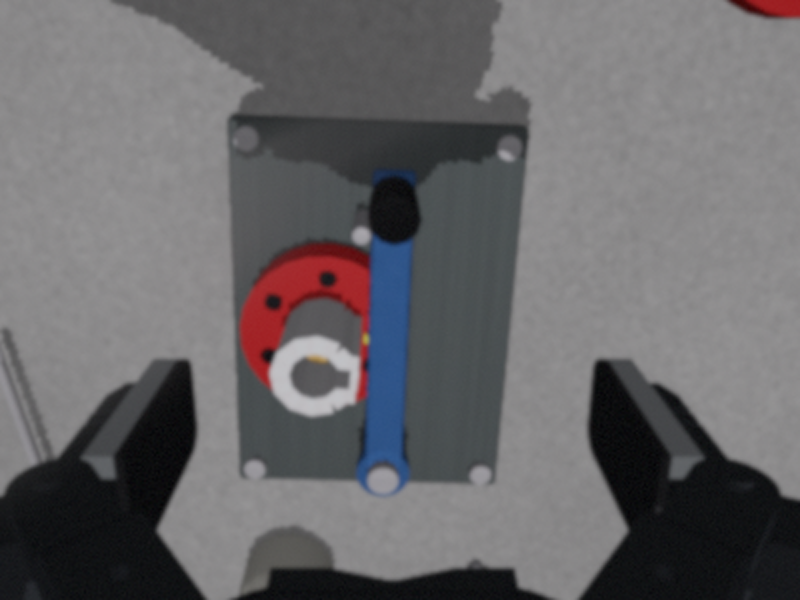

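The arm lies against the pin (pin (361,236), arm edge 372, in crop pixels). The hub ring is at (316,375) with its slot at about (350,365), pointing right. Next I'll measure the hub centre and keyway from the pixels.

```bash
python3 - <<'E'
from h import *
p=shot("wrist"); im=p["color"].astype(int)
g=im.min(2); m=((g>175)).astype(np.uint8)
n,l,st,c=cv2.connectedComponentsWithStats(m)
for i in range(1,n):
    if st[i,4]>150: print(i,st[i],c[i].round(1))
k=1+np.argmax([st[i,4] if abs(c[i][0]-278)<30 and abs(c[i][1]-268)<30 else 0 for i in range(1,n)])
cn=max(cv2.findContours((l==k).astype(np.uint8),0,1)[0],key=len)[:,0]
P=np.array([atz(p,q,.078)[:2] for q in cn]); 
(x,y),r=cv2.minEnclosingCircle((P*1e4).astype(np.float32)); print("enc",x/1e4,y/1e4,r/1e4)
C=np.array([x,y])/1e4
ring=np.array([atz(p,q[::-1],.078)[:2] for q in np.argwhere(l==k)])-C
a=np.degrees(np.arctan2(ring[:,1],ring[:,0])); rr=np.hypot(*ring.T)
# radial profile by angle: inner edge / count between 11.5 and 16 mm
for b in range(-60,90,10):
    s=(a>=b)&(a<b+10); print(b,(rr[s].min()*1e3).round(1) if s.any() else None,(rr[s].max()*1e3).round(1) if s.any() else None,((rr[s]>.0115)&(rr[s]<.016)).sum())
Y=(im[:,:,0]>150)&(im[:,:,1]>120)&(im[:,:,2]<90); ys=np.argwhere(Y); print(len(ys))
w=[atz(p,q[::-1],.034)[:2] for q in ys]; print(np.round(w,4)[:12].tolist())
E
```

```text
1 [261 258  44  39 755] [281.1 276.5]
enc 0.4918484375 -0.15389075927734375 0.01971251983642578
-60 11.5 17.4 12
-50 11.0 17.5 11
-40 11.2 18.3 14
-30 11.1 19.7 11
-20 13.9 18.6 4
-10 16.2 17.8 0
0 16.2 17.3 0
10 16.2 17.9 0
20 15.1 18.7 3
30 11.8 19.7 12
40 11.2 19.4 13
50 11.1 17.6 15
60 11.3 15.7 11
70 11.2 17.9 14
80 11.2 18.4 13
10
[[0.5119, -0.1507], [0.5129, -0.1505], [0.5122, -0.1518], [0.5131, -0.1516], [0.5124, -0.1529], [0.5134, -0.1527], [0.5126, -0.154], [0.5136, -0.1537], [0.4904, -0.1694], [0.4913, -0.1692]]
```

Emit:
jog_arm(moves=[{"fingers": 0, "slide": [347, 63, 0], "angular": [0, 0, 0]}, {"fingers": 0, "slide": [347, 63, 0], "angular": [0, 0, 0]}, {"fingers": 0, "slide": [347, 63, 0], "angular": [0, 0, 0]}, {"fingers": 0, "slide": [347, 63, 0], "angular": [0, 0, 0]}, {"fingers": 0, "slide": [347, 63, 0], "angular": [0, 0, 0]}, {"fingers": 0, "slide": [347, 63, 0], "angular": [0, 0, 0]}, {"fingers": 0, "slide": [347, 63, 0], "angular": [0, 0, 0]}, {"fingers": 0, "slide": [347, 63, 0], "angular": [0, 0, 0]}, {"fingers": 0, "slide": [347, 63, 0], "angular": [0, 0, 0]}, {"fingers": 0, "slide": [347, 63, 0], "angular": [0, 0, 0]}])

```text
clock: 8.07
tcp_pos: [0.4852, 0.283, 0.2065]
orientation: [-0.001, 0.62, 0.785, -0.001]
wrist_force: [-0.1, -1.4, 0.8]
finger_gap: 0.0854
grip_force: 0.0
```

```bash
python3 - <<'E'
from h import *
p=shot("wrist"); save(p,"w5.png",(180,60,480,285),2.6); print(Rt().round(4))
report(p,("shaft_grip","shaft_seat"))
im=p["color"].astype(int)
m=(im[:,:,0]>1.6*im[:,:,2])&(im[:,:,1]>1.25*im[:,:,2])&(im[:,:,0]>90); n,l,st,c=cv2.connectedComponentsWithStats(m.astype(np.uint8))
for i in range(1,n):
    if st[i,4]>15: print(st[i],c[i].round(1))
# keyway from w2
w=read_camera("wrist"); w["W"]=np.array([[.525,.851,0,.6],[.851,-.525,-.001,-.124],[0,.001,-1,.209],[0,0,0,1]])@np.array(w["tool_from_camera"])
a=cv2.imread("pics/w2.png")[:,:,::-1].astype(int); q=np.argwhere((a[:,:,0]>150)&(a[:,:,1]>130)&(a[:,:,2]<90)); q=q[q[:,0]<255]
P=np.array([atz(w,u[::-1],.034)[:2] for u in q]); d=np.linalg.svd(P-P.mean(0))[2][0]; print("yellow",P.mean(0),np.degrees(np.arctan2(d[1],d[0])),len(q))
E
```

```text
[[-2.300e-01  9.732e-01 -2.800e-03  4.853e-01]
 [ 9.732e-01  2.300e-01 -1.200e-03  2.809e-01]
 [-6.000e-04 -3.000e-03 -1.000e+00  2.065e-01]
 [ 0.000e+00  0.000e+00  0.000e+00  1.000e+00]]
shaft_grip 0.96 [431.4 242.4] [0.5878 0.2638]
shaft_grip 0.81 [277.3  63.5] [0.4353 0.3701]
shaft_seat 0.7 [214.6 182.3] [0.3974 0.2638]
shaft_seat 0.68 [419.9 228.8] [0.5866 0.264 ]
[ 379    0  106   84 2831] [429.3  45.9]
[216 160   5   8  35] [217.8 163.5]
[315 181  12   7  21] [320.3 183.5]
[304 186  38  45 937] [322. 209.]
[429 216   9   9  55] [433.1 220.2]
yellow [ 0.51798032 -0.14834509] -172.5566701486528 100
```

View pics/w5.png

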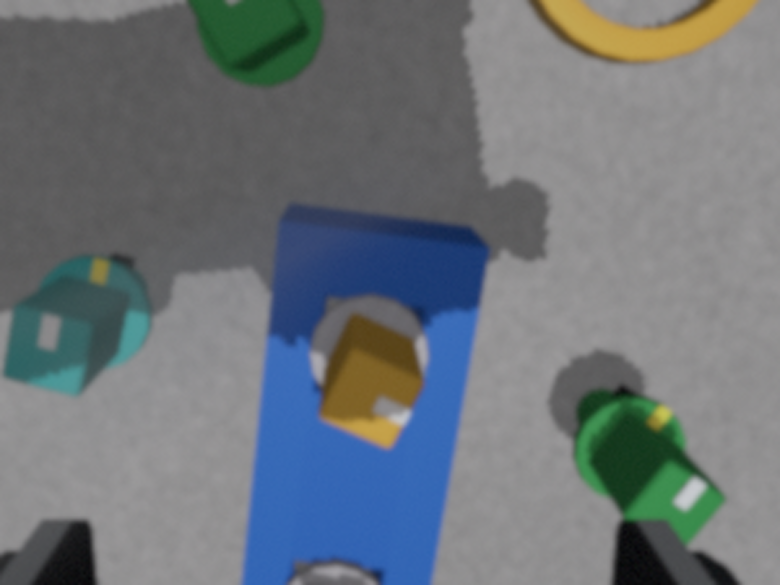

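The crop shows the gold head with its top face around (370,405) and the white key mark at (392,410), to the right and slightly down. The two green pieces and the turquoise one are outside the rack. I'll check the head's corners and work out the key angle.

```bash
python3 - <<'E'
from h import *
p=shot("wrist"); im=p["color"]; print(Rt()[:3,3].round(4))
f=lambda c:np.array(c)/2.6+np.array([180,60])
hsv=cv2.cvtColor(im,cv2.COLOR_RGB2HSV)
m=((hsv[:,:,0]>12)&(hsv[:,:,0]<35)&(hsv[:,:,1]>130)).astype(np.uint8); m[:170]=0;m[250:]=0;m[:,:295]=0;m[:,350:]=0
v=hsv[:,:,2]
for r in range(178,236,3): print(r,' '.join('%3d'%v[r,c] if m[r,c] else ' ..' if hsv[r,c,1]>60 else '%3dw'%v[r,c] for c in range(300,348,3)))
W=[atz(p,f(c),.102)[:2] for c in ((338,362),(424,380),(390,448),(320,412))]
for i in range(4): d=W[(i+1)%4]-W[i]; print(W[i].round(4),(np.hypot(*d)*1e3).round(1),np.degrees(np.arctan2(d[1],d[0])).round(1))
a,b=atz(p,f((375,403)),.102),atz(p,f((410,417)),.102); print("white",a.round(4),b.round(4),np.degrees(np.arctan2(*(b-a)[1::-1])))
E
```

```text
[0.4864 0.2779 0.2077]
178  .. 102w 109w 106w  95w  88  91  90  90  .. 103w 104w 107w 104w  ..  ..
181  .. 108w 108w 102w  ..  89  91  90  91  89  91  .. 100w 104w 105w  ..
184  .. 108w 106w  95w  83  89  91  90  91  88  90  90  89  96w 110w  ..
187 108w 107w 103w  ..  84 106 109  97  91  91  91  90  90  93 131w  ..
190 115w 106w  94w  83  92 123 127 124 113  98  91  90  89  93 159w  ..
193  .. 117w  ..  83 109 128 129 128 127 126 116 101  93  93 142w  ..
196  .. 158w  87  91 123 128 128 128 126 128 127 126 119 104 104w  ..
199  .. 150w  86 110 127 127 128 127 128 128 127 127 126 126  ..  ..
202  ..  94w  91 123 127 128 128 128 128 128 128 127 127 126  ..  ..
205  ..  .. 110 127 127 127 127 127 129 131w  .. 128 127  ..  ..  ..
208  ..  .. 122 127 127 127 127 126  .. 140w 140w 135w  ..  ..  ..  ..
211  .. 105w 126 127 126 127 127 127  .. 139w 142w 142w 140w  ..  ..  ..
214  ..  .. 110w 122 127 126 128 127 127 129  .. 138w  ..  ..  ..  ..
217  ..  ..  ..  .. 108w 121 127 129 128 130 145  ..  ..  ..  ..  ..
220  ..  ..  ..  ..  ..  ..  .. 169 167 175 191 140w  ..  ..  ..  ..
223  ..  ..  ..  ..  ..  ..  ..  .. 145w  ..  ..  ..  ..  ..  ..  ..
226  ..  ..  ..  ..  ..  ..  ..  ..  ..  ..  ..  ..  ..  ..  ..  ..
229  ..  ..  ..  ..  ..  ..  ..  ..  ..  ..  ..  ..  ..  ..  ..  ..
232  ..  ..  ..  ..  ..  ..  ..  ..  ..  ..  ..  ..  ..  ..  ..  ..
235  ..  ..  ..  ..  ..  ..  ..  ..  ..  ..  ..  ..  ..  ..  ..  ..
[0.4809 0.2787] 24.9 0.7
[0.5058 0.279 ] 22.8 -101.2
[0.5014 0.2566] 23.1 164.2
[0.4792 0.2629] 15.9 83.8
white [0.4939 0.2691 0.102 ] [0.5047 0.2673 0.102 ] -9.856170336386265
```

```bash
cat >> h.py <<'E'
def head(p,box,z,lo):
    im=p["color"]; hsv=cv2.cvtColor(im,cv2.COLOR_RGB2HSV)
    x0,y0,x1,y1=box; s=hsv[y0:y1,x0:x1].astype(int)
    gold=(s[:,:,0]>12)&(s[:,:,0]<35)&(s[:,:,1]>100)&(s[:,:,2]>lo)
    m=cv2.morphologyEx(gold.astype(np.uint8),cv2.MORPH_CLOSE,np.ones((9,9)))
    n,l,st,c=cv2.connectedComponentsWithStats(m); k=1+np.argmax(st[1:,4])
    P=np.array([atz(p,(q[1]+x0,q[0]+y0),z)[:2] for q in np.argwhere(l==k)])
    r=cv2.minAreaRect((P*1e4).astype(np.float32)); print("head",np.array(r[0])/1e4,np.array(r[1])/10,r[2],"mean",P.mean(0))
    w=(l==k)&(s[:,:,1]<70); Q=np.array([atz(p,(q[1]+x0,q[0]+y0),z)[:2] for q in np.argwhere(w)])
    if len(Q): print("white",Q.mean(0),len(Q))
E
python3 - <<'E'
from h import *
p=shot("wrist"); print(Rt().round(4)); head(p,(295,172,345,232),.102,108)
E
```

```text
[[-2.244e-01  9.745e-01 -8.000e-04  4.866e-01]
 [ 9.745e-01  2.244e-01 -5.000e-04  2.778e-01]
 [-3.000e-04 -9.000e-04 -1.000e+00  2.080e-01]
 [ 0.000e+00  0.000e+00  0.000e+00  1.000e+00]]
head [0.49225    0.27646558] [23.60849457 24.49603729] 77.14437866210938 mean [0.49101736 0.27661711]
white [0.49667876 0.27480127] 69
```

The head fits a 24 mm square centred at (0.492, 0.2765), with the key pointing to -13°. The keyway is at about +7°. Aligning and grasping now.

Emit:
jog_arm(squeeze=80, moves=[{"fingers": 0.2, "slide": [-2.5, 5, 20], "angular": [0, 0, 7]}, {"fingers": 0.3, "slide": [-2.5, 5, 40], "angular": [0, 0, 14]}, {"fingers": 0.3, "slide": [-2.5, 5, 60], "angular": [0, 0, 21]}, {"fingers": 0.3, "slide": [-2.5, 5, 75], "angular": [0, 0, 26]}, {"fingers": 0.3, "slide": [-2.5, 5, 100], "angular": [0, 0, 26]}, {"fingers": 0.3, "slide": [-2.5, 5, 120], "angular": [0, 0, 26]}, {"fingers": 0.3, "slide": [-2.5, 5, 134], "angular": [0, 0, 26]}, {"fingers": 0.3, "slide": [-2.5, 5, 134], "angular": [0, 0, 26]}, {"fingers": 0.3, "slide": [-2.5, 5, 134], "angular": [0, 0, 26]}])

```text
clock: 9.12
tcp_pos: [0.4917, 0.2766, 0.0739]
orientation: [-0.0, 0.783, 0.622, -0.001]
wrist_force: [0.6, 0.9, 0.8]
finger_gap: 0.0595
grip_force: 0.0
```

Emit:
jog_arm(moves=[{"fingers": 1, "slide": [0, 0, 0], "angular": [0, 0, 0]}, {"fingers": 1, "slide": [0, 0, 0], "angular": [0, 0, 0]}, {"fingers": 1, "slide": [0, 0, 0], "angular": [0, 0, 0]}, {"fingers": 1, "slide": [0, 0, 0], "angular": [0, 0, 0]}, {"fingers": 1, "slide": [0, 0, 0], "angular": [0, 0, 0]}, {"fingers": 1, "slide": [0, 0, 0], "angular": [0, 0, 0]}])

```text
clock: 9.62
tcp_pos: [0.493, 0.2782, 0.0758]
orientation: [0.001, 0.782, 0.623, 0.001]
wrist_force: [0.3, -1.8, 6.1]
finger_gap: 0.0234
grip_force: 78.4
```

```bash
python3 - <<'E'
from h import *
print(Rt().round(4)); s=get_state(); print(s["finger_gap"],s["grip_force"],s["wrist_force"],s["ft_torque"])
E
```

```text
[[ 2.235e-01  9.747e-01  2.700e-03  4.930e-01]
 [ 9.747e-01 -2.235e-01  6.000e-04  2.782e-01]
 [ 1.200e-03  2.500e-03 -1.000e+00  7.580e-02]
 [ 0.000e+00  0.000e+00  0.000e+00  1.000e+00]]
0.023374407064429746 78.44468951225281 [ 0.28778397 -1.77098081  6.10343257] [-0.18547697  0.13751401 -0.02546199]
```

Gripped: gap 23.4 mm, force 78 N. Lifting clear and carrying the shaft over the hub.

Emit:
jog_arm(moves=[{"fingers": 1, "slide": [0, 0, -15], "angular": [0, 0, 0]}, {"fingers": 1, "slide": [0, 0, -40], "angular": [0, 0, 0]}, {"fingers": 1, "slide": [0, 0, -75], "angular": [0, 0, 0]}, {"fingers": 1, "slide": [0, 0, -110], "angular": [0, 0, 0]}, {"fingers": 1, "slide": [0, 0, -125], "angular": [0, 0, 0]}, {"fingers": 1, "slide": [0, 0, -125], "angular": [0, 0, 0]}, {"fingers": 1, "slide": [0, 0, -125], "angular": [0, 0, 0]}, {"fingers": 1, "slide": [0, 0, -125], "angular": [0, 0, 0]}])

```text
clock: 10.28
tcp_pos: [0.491, 0.2776, 0.1975]
orientation: [-0.0, 0.782, 0.623, -0.001]
wrist_force: [-0.0, 0.8, -3.4]
finger_gap: 0.0227
grip_force: 78.7
```

```bash
python3 - <<'E'
from h import *
p=shot("wrist"); T=Rt(); print(T.round(4)); s=get_state(); print(s["finger_gap"],s["grip_force"],s["wrist_force"])
z=T[2,3]+.0262; print("z",z)
c=proj(p,np.array([T[0,3],T[1,3],z])); print(c)
save(p,"w6.png",(220,180,420,330),4)
for k in ("shaft_grip","shaft_seat"):
    for d in tip_of(k,p)[:1]: print(k,d)
E
```

```text
[[ 0.2235  0.9747 -0.0035  0.4907]
 [ 0.9747 -0.2235 -0.0013  0.2774]
 [-0.0021 -0.0031 -1.      0.1971]
 [ 0.      0.      0.      1.    ]]
0.023138445392697476 78.67690086364746 [ 0.37243563 -0.14616492 -3.30599578]
z 0.22328493971289184
[315.34889052 309.2678925 ]
shaft_grip {'point': [209.2, 87.7], 'p': 0.96}
shaft_seat {'point': [215.7, 221.6], 'p': 0.87}
```

View pics/w6.png

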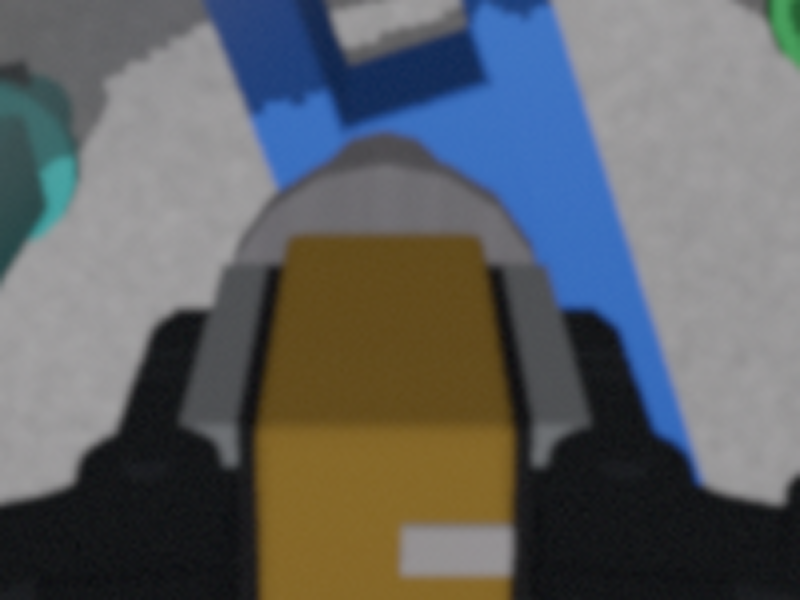

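The shaft hangs square in the pads, with its white key mark at (455,550) toward +tool y and the head about 2 mm back of the TCP. Carrying it to the hub.

Emit:
jog_arm(moves=[{"fingers": 1, "slide": [-40, 9, 0], "angular": [0, 0, 0]}, {"fingers": 1, "slide": [-80, 18, 0], "angular": [0, 0, 0]}, {"fingers": 1, "slide": [-120, 27, 0], "angular": [0, 0, 0]}, {"fingers": 1, "slide": [-160, 37, 0], "angular": [0, 0, -4]}, {"fingers": 1, "slide": [-200, 46, 0], "angular": [0, 0, -8]}, {"fingers": 1, "slide": [-240, 55, 0], "angular": [0, 0, -12]}, {"fingers": 1, "slide": [-280, 64, 0], "angular": [0, 0, -16]}, {"fingers": 1, "slide": [-320, 73, 0], "angular": [0, 0, -20]}, {"fingers": 1, "slide": [-360, 83, 0], "angular": [0, 0, -20]}, {"fingers": 1, "slide": [-390, 90, 0], "angular": [0, 0, -20]}])

```text
clock: 11.27
tcp_pos: [0.4917, -0.1252, 0.1981]
orientation: [-0.001, 0.663, 0.749, -0.0]
wrist_force: [0.9, -0.1, -2.6]
finger_gap: 0.0231
grip_force: 78.7
```

Emit:
jog_arm(moves=[{"fingers": 1, "slide": [-29, -4, 10], "angular": [0, 0, 0]}, {"fingers": 1, "slide": [-29, -4, 25], "angular": [0, 0, 0]}, {"fingers": 1, "slide": [-29, -4, 25], "angular": [0, 0, 0]}, {"fingers": 1, "slide": [-29, -4, 25], "angular": [0, 0, 0]}])

```text
clock: 11.6
tcp_pos: [0.4906, -0.1511, 0.1726]
orientation: [-0.002, 0.662, 0.749, -0.0]
wrist_force: [-1.4, 0.6, -3.3]
finger_gap: 0.0229
grip_force: 78.7
```

```bash
python3 - <<'E'
from h import *
p=shot("wrist"); T=Rt(); print(T.round(4)); s=get_state(); print(s["finger_gap"],s["grip_force"],s["wrist_force"])
y=T[:3,1]; print("key",np.degrees(np.arctan2(y[1],y[0])))
tgt=np.array([.492,-.154,T[2,3]])+.0022*T[:3,0]-.0004*T[:3,1]
print("move tool mm",(T[:3,:3].T@(tgt-T[:3,3])*1e3).round(1))
report(p,("hub_face",))
q=shot("scene"); save(q,"s2.png",(230,70,350,160),6)
E
```

```text
[[-0.1235  0.9923 -0.0023  0.4913]
 [ 0.9923  0.1235  0.0016 -0.1508]
 [ 0.0018 -0.0021 -1.      0.1735]
 [ 0.      0.      0.      1.    ]]
0.023330536785097545 78.7125313282013 [ 0.38074073  0.76645646 -2.70235352]
key 7.095930418788679
move tool mm [-1.  -0.1 -0. ]
hub_face 0.67 [315.8 208.6] [ 0.49   -0.1528]
hub_face 0.42 [313.  187.8] [ 0.4862 -0.138 ]
```

Emit:
jog_arm(moves=[{"fingers": 1, "slide": [-1, 0, 15], "angular": [0, 0, 0]}, {"fingers": 1, "slide": [-1, 0, 26], "angular": [0, 0, 0]}, {"fingers": 1, "slide": [-1, 0, 30], "angular": [0, 0, 0]}, {"fingers": 1, "slide": [-1, 0, 33], "angular": [0, 0, 0]}, {"fingers": 1, "slide": [-1, 0, 34], "angular": [0, 0, 0]}, {"fingers": 1, "slide": [-1, 0, 34], "angular": [0, 0, 0]}])

```text
clock: 12.25
tcp_pos: [0.4925, -0.1523, 0.1408]
orientation: [0.0, 0.662, 0.75, 0.0]
wrist_force: [0.5, 0.3, -2.1]
finger_gap: 0.0235
grip_force: 78.8
```

```bash
cat > st.py <<'E'
from h import *
T=Rt(); s=get_state(); y=T[:3,1]
print("tcp",T[:3,3].round(4),"key",np.degrees(np.arctan2(y[1],y[0])).round(1),"tilt",T[:2,2].round(4),"F",s["wrist_force"].round(1),"Ftool",(T[:3,:3].T@s["wrist_force"]).round(1),"M",s["ft_torque"].round(2),s["finger_gap"].round(4),"seat above hub mm",((T[2,3]-.0258-.078)*1e3).round(1))
E
python3 st.py
```

```text
Traceback (most recent call last):
  File "st.py", line 3, in <module>
    print("tcp",T[:3,3].round(4),"key",np.degrees(np.arctan2(y[1],y[0])).round(1),"tilt",T[:2,2].round(4),"F",s["wrist_force"].round(1),"Ftool",(T[:3,:3].T@s["wrist_force"]).round(1),"M",s["ft_torque"].round(2),s["finger_gap"].round(4),"seat above hub mm",((T[2,3]-.0258-.078)*1e3).round(1))
                                                                                                                                                                                                                   ^^^^^^^^^^^^^^^^^^^^^
AttributeError: 'float' object has no attribute 'round'
```

The nose has started in at 3 mm depth with no contact force. Continuing gently.

Emit:
jog_arm(moves=[{"fingers": 1, "slide": [0, 0, 2], "angular": [0, 0, 0]}, {"fingers": 1, "slide": [0, 0, 4], "angular": [0, 0, 0]}, {"fingers": 1, "slide": [0, 0, 6], "angular": [0, 0, 0]}, {"fingers": 1, "slide": [0, 0, 6], "angular": [0, 0, 0]}])

```text
clock: 12.58
tcp_pos: [0.4918, -0.1518, 0.1346]
orientation: [-0.001, 0.662, 0.75, 0.0]
wrist_force: [-1.3, 2.4, -0.6]
finger_gap: 0.0231
grip_force: 79.2
```

```bash
sed -i 's/s\["finger_gap"\].round(4)/s["finger_gap"]/' st.py; python3 st.py
```

```text
tcp [ 0.4918 -0.1518  0.1346] key 7.1 tilt [-0.0003  0.0015] F [-1.3  2.4 -0.6] Ftool [ 2.5 -1.   0.6] M [0.71 0.39 0.01] 0.023100644588450053 seat above hub mm 30.8
```

Emit:
jog_arm(moves=[{"fingers": 1, "slide": [0.5, 0, 2], "angular": [0, 0, 0]}, {"fingers": 1, "slide": [0.5, 0, 4], "angular": [0, 0, 0]}, {"fingers": 1, "slide": [0.5, 0, 6], "angular": [0, 0, 0]}, {"fingers": 1, "slide": [0.5, 0, 6], "angular": [0, 0, 0]}])

```text
clock: 12.92
tcp_pos: [0.4917, -0.1517, 0.1276]
orientation: [-0.001, 0.662, 0.749, -0.0]
wrist_force: [-2.3, 3.9, -4.3]
finger_gap: 0.023
grip_force: 79.4
```

```bash
python3 st.py
```

```text
tcp [ 0.4917 -0.1517  0.1276] key 7.1 tilt [-0.0011  0.0009] F [-2.3  3.9 -4.3] Ftool [ 4.2 -1.8  4.3] M [0.8  0.54 0.01] 0.022985684773657523 seat above hub mm 23.8
```

The key has dropped in: the nose is 16 mm deep, past the 12 mm plain part, with no resistance. Continuing down to the spring.

Emit:
jog_arm(moves=[{"fingers": 1, "slide": [0.5, -0.3, 3], "angular": [0, 0, 0]}, {"fingers": 1, "slide": [0.5, -0.3, 6], "angular": [0, 0, 0]}, {"fingers": 1, "slide": [0.5, -0.3, 9], "angular": [0, 0, 0]}, {"fingers": 1, "slide": [0.5, -0.3, 12], "angular": [0, 0, 0]}, {"fingers": 1, "slide": [0.5, -0.3, 12], "angular": [0, 0, 0]}])

```text
clock: 13.33
tcp_pos: [0.4916, -0.1516, 0.1154]
orientation: [-0.0, 0.662, 0.749, -0.0]
wrist_force: [-1.5, 2.7, -4.1]
finger_gap: 0.0232
grip_force: 79.1
```

```bash
python3 st.py
```

```text
tcp [ 0.4916 -0.1516  0.1154] key 7.1 tilt [-0.0006  0.0003] F [-1.5  2.7 -4.1] Ftool [ 2.9 -1.2  4.1] M [ 0.59  0.34 -0.02] 0.023191359793642525 seat above hub mm 11.6
```

Emit:
jog_arm(moves=[{"fingers": 1, "slide": [0.3, 0, 3], "angular": [0, 0, 0]}, {"fingers": 1, "slide": [0.3, 0, 6], "angular": [0, 0, 0]}, {"fingers": 1, "slide": [0.3, 0, 9], "angular": [0, 0, 0]}, {"fingers": 1, "slide": [0.3, 0, 11], "angular": [0, 0, 0]}, {"fingers": 1, "slide": [0.3, 0, 11], "angular": [0, 0, 0]}])

```text
clock: 13.75
tcp_pos: [0.4918, -0.1515, 0.106]
orientation: [0.0, 0.662, 0.749, -0.0]
wrist_force: [-5.1, 3.5, 5.4]
finger_gap: 0.023
grip_force: 80.4
```

```bash
python3 st.py
```

```text
tcp [ 0.4918 -0.1515  0.106 ] key 7.1 tilt [ 0.0004 -0.0006] F [-5.1  3.5  5.4] Ftool [ 4.1 -4.7 -5.4] M [0.69 1.17 0.03] 0.022969269284512088 seat above hub mm 2.2
```

Emit:
jog_arm(squeeze=100, moves=[{"fingers": 1, "slide": [0, 0, 1], "angular": [0, 0, 0]}, {"fingers": 1, "slide": [0, 0, 3], "angular": [0, 0, 0]}, {"fingers": 1, "slide": [0, 0, 4], "angular": [0, 0, 0]}, {"fingers": 1, "slide": [0, 0, 4], "angular": [0, 0, 0]}])

```text
clock: 14.08
tcp_pos: [0.4918, -0.1515, 0.1039]
orientation: [0.001, 0.662, 0.749, -0.0]
wrist_force: [-10.0, 5.5, 20.1]
finger_gap: 0.0228
grip_force: 99.2
```

```bash
python3 st.py
```

```text
tcp [ 0.4918 -0.1515  0.1039] key 7.1 tilt [ 0.0013 -0.0012] F [-10.    5.5  20.1] Ftool [  6.7  -9.2 -20.1] M [ 1.12  2.26 -0.08] 0.022767032917557294 seat above hub mm 0.1
```

Emit:
jog_arm(moves=[{"fingers": 1, "slide": [0.3, -0.6, 1], "angular": [0, 0, 0]}, {"fingers": 1, "slide": [0.3, -0.6, 2], "angular": [0, 0, 0]}, {"fingers": 1, "slide": [0.3, -0.6, 2], "angular": [0, 0, 0]}, {"fingers": 1, "slide": [0.3, -0.6, 2], "angular": [0, 0, 0]}])

```text
clock: 14.42
tcp_pos: [0.4918, -0.1515, 0.1039]
orientation: [0.002, 0.662, 0.749, 0.0]
wrist_force: [-12.8, 6.8, 32.8]
finger_gap: 0.0232
grip_force: 100.9
```

```bash
python3 st.py; python3 - <<'E'
from h import *
q=shot("scene"); save(q,"s3.png",(230,70,350,180),6)
E
```

```text
tcp [ 0.4918 -0.1515  0.1039] key 7.1 tilt [ 0.0034 -0.0023] F [-12.8   6.8  32.8] Ftool [  8.2 -11.7 -32.9] M [ 1.62  3.05 -0.08] 0.02318798041443735 seat above hub mm 0.1
```

View pics/s3.png

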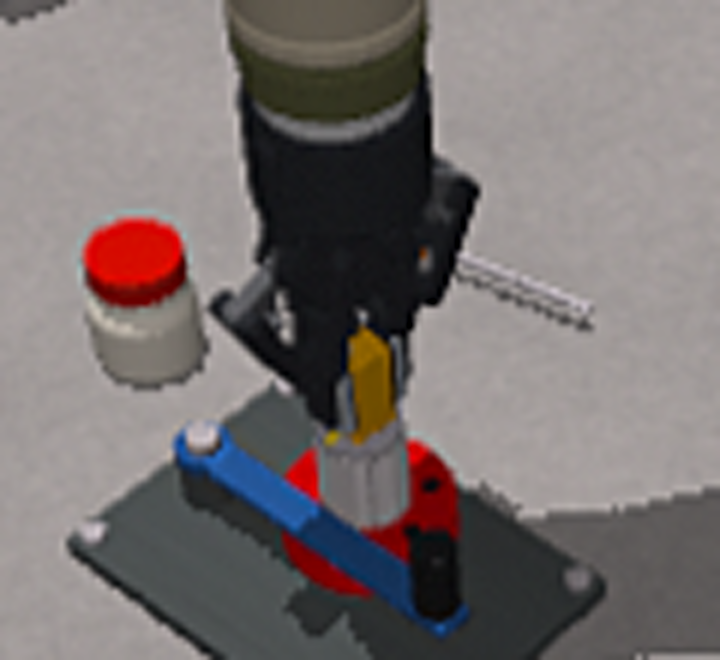

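The flange at (360,440) sits flush on the hub, and the blue arm is shut over the disc. Another 12 N of push gave no further travel, so the shaft is fully home.

```bash
python3 -c "
from workcell import *
print(hand_in())"
```

```text
the job is handed in; nothing more can be done
None
```

I swung the retaining arm shut against its stop pin, then pushed the keyed shaft fully home in the hub. The key went straight into the keyway with no searching turn. I handed in at about 14.5 s, still gripping the shaft and pressing at about 33 N; the hand-in returned no verdict.

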